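# Load the drilling jig: row of blocks to the end stop, keeper across

### The job

With the fingertips only, push the whole row of four wooden blocks along the aluminium rail from its back end, as one train without letting it come apart, until the front block is home against the end stop. Then push the yellow pin of the red keeper round until the keeper lies fully across the rail behind the row, and move clear. Do not pick up or lift any block, and leave the glue bottle, the jar and the try square where they are.

Things in the scene. Friction and masses are not known exactly. Their poses are not given: they have to be found in the camera images.
- jig: the drilling jig, fixed to the table: grey board 420 x 170 x 18 mm with an aluminium channel rail along its length. Origin on the table under the centre line of the rail, half-way along the board; x runs along the rail towards the end stop, z up. The board spans y -97 to +73 mm. Channel: x -190 to +190 mm, floor 21 mm above the table, 42.5 mm wide inside, side walls 6 mm thick with tops 33 mm above the table; its back end (-x) is open
- stop_face (a point): centre of the face of the dark steel end stop that the front block must meet, at jig (170, 0, 43) mm; the stop is 22 mm thick, 56 mm wide, its top 65 mm above the table. Axes as the jig's. With the row home the back face of block4 is 144 mm behind this face
- block1: wooden block 36 (along the rail) x 40 x 45 mm high, about 50 g, with a dark dot on top; origin at the centre of its underside, x along the rail towards the end stop. The front of the row, nearest the stop; the four touch one another at the start in the channel, their fronts 60 to 130 mm short of the stop
- block2: wooden block 36 (along the rail) x 40 x 45 mm high, about 50 g, with a dark dot on top; origin at the centre of its underside, x along the rail towards the end stop. Second from the front
- block3: wooden block 36 (along the rail) x 40 x 45 mm high, about 50 g, with a dark dot on top; origin at the centre of its underside, x along the rail towards the end stop. Third
- block4: wooden block 36 (along the rail) x 40 x 45 mm high, about 50 g, with a dark dot on top; origin at the centre of its underside, x along the rail towards the end stop. Last of the row, the one to push on; its back face is 18 mm behind its origin, its top 66 mm above the table
- keeper_pivot (a point): vertical pivot axis of the red keeper, at jig (13, -50, 43) mm, beside the rail. Axes as the jig's. The keeper is a flat red bar 14 mm wide reaching 70 mm from this axis, from 38 to 48 mm above the table
- keeper_pin (a point): the upright yellow pin on the keeper by which it is pushed, 12 mm diameter, from 48 to 76 mm above the table, 60 mm from the pivot axis; this point is at half its bare height (62 mm). Its x axis points from the pin to the pivot
- keeper (a joint): angle of the keeper, rad: 0 = lying beside the rail, parallel to it, pointing away from the end stop; negative = swung outwards away from the rail; 1.571 (its stop) = square across the rail, its front face then 6 mm behind the back face of a row that is home. It grows clockwise seen from above. A light stiff hinge that stays where it is left: about 1 N at the pin. Starts between -0.35 and -0.1
- glue: white glue bottle with orange cap, 54 mm diameter, 130 mm high, loose, leave alone; origin under its centre
- jar: amber jar with black lid, 60 mm diameter, 70 mm high, loose, leave alone; origin under its centre
- square: try square lying flat: dark wooden stock 90 x 20 x 14 mm along its x at y = -40 mm, steel blade 30 mm wide reaching to y = +95 mm at x = +30 mm; loose, leave alone
Not all that is in view belongs to the job. What is shaped like the block1 but purple or turquoise is not meant.

How it is judged:
By the outcome, as a careful person would: the job done as asked, in the order asked, and still so for the second after the job is handed in, with the robot touching nothing.
It also fails if it takes over 48 s, if anything falls off the work surface, if the arm or the gripper's body presses on something with over 40 N, if the wrist force passes 120 N, or if a joint passes its speed limit or range.

### The arm

A 6-joint arm with a two-finger parallel gripper is mounted at the origin on the work surface. World frame = base frame: x ahead of the robot, y to its left, z up, the work surface at z = 0. Lengths are in m, angles in rad, forces in N, time in s.
With the tool pointing down it reaches from about 0.3 to 0.775 m from the base axis. Payload 14.6 kg.
Tool frame: the origin (TCP) lies midway between the tips of the shut fingers; the grasp point (between the pads) lies 19 mm behind it (ctrl.tcp_to_grasp is the z of the grasp point in the tool frame, in m); z points along the fingers, y is the line along which they close (so a half turn about z gives the same grasp; the last joint's range is limited). The gripper opens to 94 mm and grips with 3 to 60 N. Pads are 16 mm wide; open, the fingers measure 119 mm over their backs; the gripper's body (75 mm by 177 mm) begins 78 mm behind the grasp point.
Start: joints at [-1.295, 0.3, 1.521, -0, 1.321, -0.067], TCP at [0.185, -0.518, 0.205] pointing down, gripper open.
Joint ranges: [-3.03, 3.03], [-0.79, 2.21], [0.23, 2.52], [-1.04, 4.18], [0, 3.07], [-2.55, 2.55]. Speed limits (rad/s): [2.22, 2.22, 2.57, 3.14, 3.14, 3.14].

### API

Orientations are given as [roll, pitch, yaw] about the fixed x, y, z axes, in that order (R = Rz(yaw) Ry(pitch) Rx(roll)).
In Python, from station import monitor, camera, ctrl gives the robot as it stands.
- The arm moves only by the tool apply_moves, never from a script. Its argument "plan" is one flat list of numbers, 4 for each row, row after row: the shift along the tool's x, y, z in mm, then the turn about the tool's z in rad. In form: [dx, dy, dz, spin, dx, dy, dz, spin, ...]. A call has 1 to 20 rows; each row shifts and turns the commanded pose from where the row before left it, along the tool's axes as they then stand; what a row does not reach is not made up. A row lasts 1/10 s, in which the tool goes at most 50 mm and 8.59 degrees, less where a joint would pass 70% of its speed; a pose out of reach is approached as far as the arm can. A call is refused whole if a number of a shift passes 50 or a number of a turn 0.15, either way. A call with a gripper value outside its range is refused whole. "hand" is the gripper command: -1 is shut, 1 is fully open, values between are in proportion, set as the call begins (left out, the last holds). The fingers move at their own pace and stop on an object; "squeeze" is the grip in N (left out, the last holds). Time passes only in rows, so rows that do not move let the fingers close. It gives the time, the measured TCP pose, the force, the opening and the grip force at its end, in the units of the state.
- monitor.get_obs(): the state, without advancing time (a new reading comes with each control period).
- camera(name): name is "side" or "top"; returns a dict with "image" (400x640x3 uint8, red, green, blue), "range_z" (400x640 float32, m along the optical axis (not along the pixel's ray), 0 where there is no reading), "mtx" (3x3 intrinsics, pixels), "rvec" (rotation vector, rad) and "tvec" (3), from world to camera coordinates, as OpenCV has them. Camera axes: x right, y down, z forward; pixel columns grow to the right and rows downward; lengths in m; the calibration is good to about 2 mm. A picture is of the moment at which its call begins.
- ctrl.hand_in(): hands the job in; it is judged then, once.
The state is a dict: "time_s": time; "qpos": joint angles; "joint_vel": joint speeds; "tau": joint torques, N m; "ee_pos": TCP position; "eef_rot": TCP orientation; "force": force on the tool from outside, world axes, zero at the start; "moment": the same for the moment, N m; "grip_width": finger opening in m; "grip_force": force on a finger pad.
Only numpy, scipy, OpenCV 4.12 (cv2) and the standard library are available. Lean on these libraries where they do the work, as an engineer would, in place of code of your own. Each camera call takes 0.05 s, during which the arm holds its last target. There are 200 camera calls.

## Working session

There is one attempt and no reset: what is moved stays moved. The work goes in short steps, Python scripts to look and compute and a tool call to move; the robot and the scene stay as the last step left them, time stands still between calls to the robot, and variables do not carry over. Pictures are saved under pics/ and viewed, at most 10 in all, crops included, and the job is handed in when it is done.

Besides the shell and the picture viewer there is one more tool, called after "Emit:" as name(argument=value, ...) on one line, values as JSON. apply_moves: Moves the arm, as the interface text tells. Its arguments: {"type":"object","properties":{"plan":{"type":"array","items":{"type":"number"}},"hand":{"type":"number"},"squeeze":{"type":"number"}},"required":["plan"]}

```bash
mkdir -p pics; python3 - <<'E'
from station import monitor, camera, ctrl
import cv2,numpy as np
for n in("top","side"):
    c=camera(n); cv2.imwrite(f"pics/{n}0.png",c["image"][:,:,::-1]); np.savez(f"{n}0.npz",**c)
    print(n,c["mtx"].tolist(),c["rvec"],c["tvec"])
o=monitor.get_obs();print(o["ee_pos"],o["eef_rot"],o["grip_width"],o["time_s"])
E
```

```text
top [[461.1535903487071, 0.0, 316.78908443658736], [0.0, 461.1535903487071, 206.0339203869006], [0.0, 0.0, 1.0]] [ 2.10795953 -2.14014467  0.23204266] [0.05254632 0.57989342 0.98980365]
side [[455.5065847219434, 0.0, 320.1713085343898], [0.0, 455.5065847219434, 201.21195571392983], [0.0, 0.0, 1.0]] [ 2.22558772 -0.26877479  0.14157649] [-0.54944902  0.15073088  0.72009652]
[ 0.18480495 -0.51777109  0.20494474] [-3.14054836e+00 -6.62639506e-05  3.42806925e-01] 0.0940276604766287 0.1
```

View pics/top0.png

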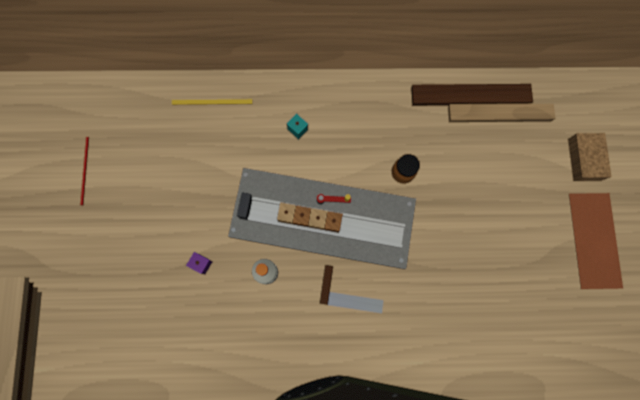

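View pics/side0.png

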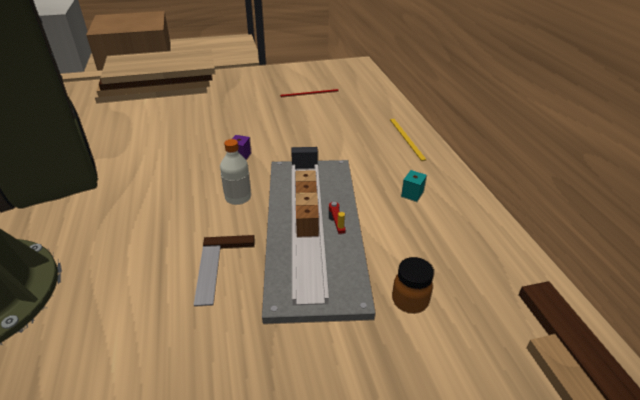

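The top view shows the stop at (245,206), block dots at (286,212) to (334,221), the keeper pivot at (321,198) and its pin at (348,197). The jar is at (406,167), the glue at (264,271) and the square around (326,285). The side view agrees with this.

```bash
cat > h.py <<'E'
import cv2,numpy as np
from station import monitor,camera,ctrl
def cloud(c):
    R=cv2.Rodrigues(c["rvec"])[0];K=c["mtx"];z=c["range_z"]
    v,u=np.mgrid[:400,:640]
    p=np.stack([(u-K[0,2])/K[0,0]*z,(v-K[1,2])/K[1,1]*z,z],-1)-np.ravel(c["tvec"])
    P=p@R; P[z==0]=np.nan
    return P
def rect(P,m):
    return cv2.minAreaRect((P[m][:,:2]*1000).astype(np.float32))
def ray(c,u,v,h):
    R=cv2.Rodrigues(c["rvec"])[0];o=-R.T@np.ravel(c["tvec"])
    d=R.T@np.linalg.inv(c["mtx"])@[u,v,1]
    return (o+d*(h-o[2])/d[2])*1000
E
python3 - <<'E'
from h import *
c=dict(np.load("top0.npz"));P=cloud(c)
def box(a,b,x,y):
    m=np.zeros((400,640),bool);m[b:y,a:x]=1;return m
w=box(215,155,430,280)
hsv=cv2.cvtColor(c["image"],cv2.COLOR_RGB2HSV)
Z=P[...,2]*1000
print("table z",np.nanmedian(Z[300:350,100:250]))
m=box(225,160,420,275)&(Z>12)&(Z<24)&(hsv[...,1]<60)
m=cv2.morphologyEx(m.astype(np.uint8),cv2.MORPH_OPEN,np.ones((5,5)))>0
r=rect(P,m);print("board",r,cv2.boxPoints(r).tolist(),np.median(Z[m]))
m=box(270,195,350,240)&(Z>58)&(Z<72);print("blocks",rect(P,m),m.sum(),np.median(Z[m]))
print("dots",[ray(c,u,v,.066)[:2].round(1).tolist() for u,v in((286,212),(302,215),(318,218),(334,221))])
print("corners",[ray(c,u,v,.018)[:2].round(1).tolist() for u,v in((243.5,168.5),(415.5,197),(406.5,268.5),(229.5,237))])
print("pivot",ray(c,321,198,.05),"pin",ray(c,348,197.5,.076))
ye=box(335,185,360,210)&(hsv[...,0]>20)&(hsv[...,0]<35)&(hsv[...,1]>120)
print("yel",np.argwhere(ye).mean(0),ye.sum(),np.nanmedian(P[ye],0)*1000)
print("jar",ray(c,407,161,.07),"glue",ray(c,262,268,.13),"stop",ray(c,245,206,.065))
s=dict(np.load("side0.npz"))
print("side pin",ray(s,341,214,.076),"side dots",[ray(s,u,v,.066)[:2].round(1).tolist() for u,v in((305.5,176),(306.5,187),(307,198),(307,211))])
E
```

```text
table z 0.8437533352687663
board ((561.9109497070312, 30.15655517578125), (420.1520080566406, 169.94656372070312), 78.93824005126953) [[438.2097473144531, -159.71286010742188], [604.9988403320312, -192.32000732421875], [685.6121826171875, 220.02597045898438], [518.8230590820312, 252.63311767578125]] 18.774678374164235
blocks ((570.9486083984375, 53.72987747192383), (154.05859375, 74.71278381347656), 79.3004379272461) 1163 66.74295324589728
dots [[566.2, 113.3], [558.9, 77.4], [551.6, 41.7], [544.2, 5.9]]
corners [[682.7, 216.8], [607.4, -192.1], [439.1, -161.2], [518.1, 246.8]]
pivot [600.89896899  33.61127475  50.        ] pin [595.51082044 -26.20388584  76.        ]
yel [197. 347.] 27 [597.05760283 -23.918102    76.07744564]
jar [ 680.91051028 -165.05168055   70.        ] glue [437.79304171 159.77031644 130.        ] stop [581.41950501 205.42314174  65.        ]
side pin [595.26832062 -26.53241886  76.        ] side dots [[564.2, 110.1], [558.3, 75.0], [551.9, 42.3], [543.8, 6.4]]
```

Emit:
apply_moves(plan=[10, -6, 0, 0, 24, -16, 0, 0, 26, -17, 0, 0, 26, -17, 0, 0, 26, -17, 0, 0, 26, -17, 0, 0, 26, -17, 0, 0, 26, -17, 0, 0, 26, -17, 0, 0, 26, -17, 0, 0, 26, -17, 0, 0, 26, -17, 0, 0, 26, -17, 0, 0, 26, -17, 0, 0, 26, -17, 0, 0, 26, -17, 0, 0, 26, -17, 0, 0, 26, -17, 0, 0, 26, -17, 0, 0, 10, -17, 0, 0], hand=-1)

```text
time_s: 2.1
ee_pos: [0.533, -0.0435, 0.2051]
eef_rot: [-3.141, 0.0, 0.344]
force: [0.5, -0.6, 0.6]
grip_width: 0.0007
grip_force: 0.0
```

Emit:
apply_moves(plan=[0, 0, 0, -0.06, 0, 0, 0, -0.12, 0, 0, 0, -0.12, 0, 0, 0, -0.12, 0, 0, 0, -0.12, 0, 0, 0, -0.12, 0, 0, 0, -0.12, 0, 0, 0, -0.12, 0, 0, 0, -0.08, 0, 0, 0, -0.052, 0, 0, 0, 0])

```text
time_s: 3.2
ee_pos: [0.532, -0.0451, 0.2054]
eef_rot: [-3.141, -0.0, 1.376]
force: [-0.2, -0.4, -0.2]
grip_width: 0.0006
grip_force: 0.0
```

Emit:
apply_moves(plan=[0, 1, 10, 0, 0, 1, 25, 0, 0, 0.5, 30, 0, 0, 0, 30, 0, 0, 0, 30, 0, 0, 0, 25, 0, 0, 0, 10, 0, 0, 0, 5, 0, 0, 0, 0, 0])

```text
time_s: 4.1
ee_pos: [0.5349, -0.0462, 0.0406]
eef_rot: [3.142, -0.0, 1.374]
force: [-0.2, -0.3, -0.0]
grip_width: 0.0003
grip_force: 0.0
```

```bash
python3 - <<'E'
from h import *
o=monitor.get_obs();print(o["ee_pos"],o["force"])
a=camera("top")["image"][150:290,210:430,::-1];b=camera("side")["image"][130:340,200:460,::-1]
a=cv2.resize(a,(780,496),interpolation=3)[:, :];b=cv2.resize(b,None,fx=3,fy=2.8)
cv2.imwrite("pics/s1.png",b)
E
```

```text
[ 0.53491843 -0.04615755  0.04058639] [-0.22192065 -0.32046194 -0.0194504 ]
```

View pics/s1.png

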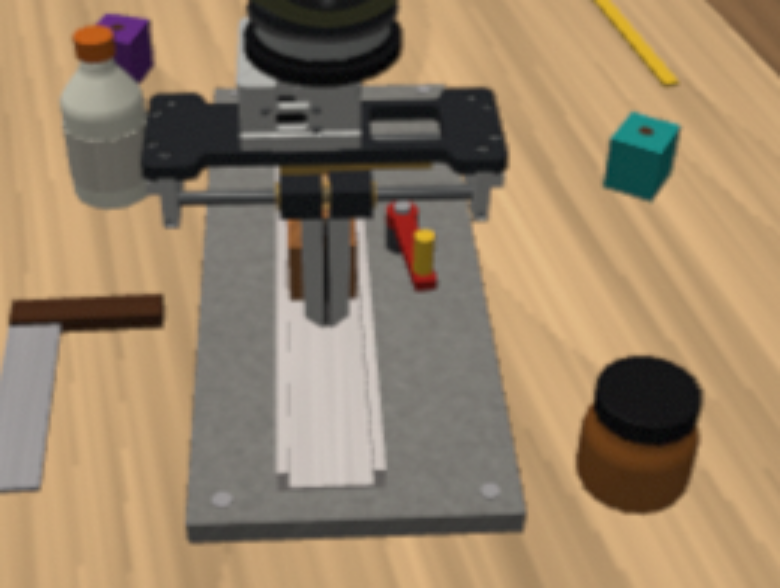

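The fingers are centred in the rail behind block4 (crop pixel 325,320), and nothing is in the way.

Emit:
apply_moves(plan=[5, 0, 0, 0, 6, 0, 0, 0, 5, 0, 0, 0, 3, 0, 0, 0, 1, 0, 0, 0, 1, 0, 0, 0, 1, 0, 0, 0, 1, 0, 0, 0, 1, 0, 0, 0, 1, 0, 0, 0, 1, 0, 0, 0, 1, 0, 0, 0, 1, 0, 0, 0, 1, 0, 0, 0, 1, 0, 0, 0, 1, 0, 0, 0, 1, 0, 0, 0])

```text
time_s: 5.9
ee_pos: [0.541, -0.0148, 0.0404]
eef_rot: [-3.142, 0.0, 1.375]
force: [-0.2, -1.4, 0.3]
grip_width: 0.0003
grip_force: 0.8
```

Emit:
apply_moves(plan=[1, 0, 0, 0, 2, 0, 0, 0, 2, 0, 0, 0, 3, 0, 0, 0, 3, 0, 0, 0, 3, 0, 0, 0, 3, 0, 0, 0, 3, 0, 0, 0, 3, 0, 0, 0, 3, 0, 0, 0, 3, 0, 0, 0, 3, 0, 0, 0, 3, 0, 0, 0, 3, 0, 0, 0, 2, 0, 0, 0, 2, 0, 0, 0, 1, 0, 0, 0, 1, 0, 0, 0])

```text
time_s: 7.7
ee_pos: [0.5496, 0.0284, 0.0405]
eef_rot: [-3.142, 0.0, 1.375]
force: [-0.4, -2.1, 1.1]
grip_width: 0.0008
grip_force: 0.9
```

```bash
python3 - <<'E'
from h import *
o=monitor.get_obs();d=(np.array(o["ee_pos"])*1000)[:2]-[550.1,32.5]
print(o["force"],"jig",d@[.194,.981],d@[-.981,.194])
b=camera("side")["image"][130:340,200:460,::-1]
cv2.imwrite("pics/s2.png",cv2.resize(b,None,fx=3,fy=2.8))
E
```

```text
[-0.3576807  -2.13056987  1.11367704] jig -4.1282944903774474 -0.2959645140386524
```

View pics/s2.png

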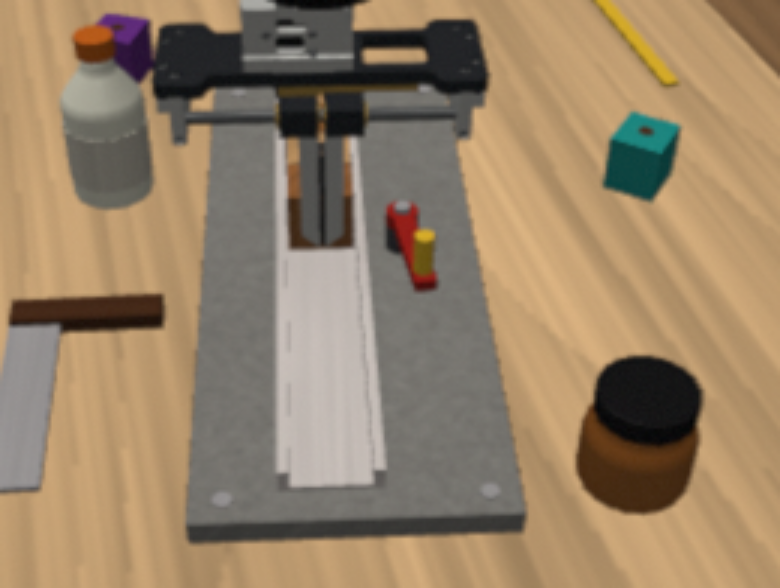

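The row is moving with the fingers on block4's back face (crop pixel 322,240), with about 22 mm left to go.

Emit:
apply_moves(plan=[1, 0, 0, 0, 2, 0, 0, 0, 2, 0, 0, 0, 2, 0, 0, 0, 2, 0, 0, 0, 2, 0, 0, 0, 2, 0, 0, 0, 1, 0, 0, 0, 1, 0, 0, 0, 1, 0, 0, 0, 1, 0, 0, 0, 1, 0, 0, 0])

```text
time_s: 8.95
ee_pos: [0.5531, 0.046, 0.0404]
eef_rot: [-3.142, 0.0, 1.375]
force: [-0.1, -1.3, 0.2]
grip_width: 0.0005
grip_force: 0.9
```

Emit:
apply_moves(plan=[0.5, 0, 0, 0, 0.5, 0, 0, 0, 0.5, 0, 0, 0, 0.5, 0, 0, 0, 0.5, 0, 0, 0, 0.5, 0, 0, 0])

```text
time_s: 9.55
ee_pos: [0.5534, 0.0475, 0.0405]
eef_rot: [-3.141, 0.002, 1.375]
force: [-2.7, -15.9, 3.1]
grip_width: 0.0003
grip_force: 8.4
```

Emit:
apply_moves(plan=[-0.5, 0, 0, 0, -1, 0, 0, 0, -3, 0, 0, 0, -10, 0, 0, 0, -15, 0, -10, 0, 0, 0, -20, 0, 0, 0, -25, 0, -5, 5, -15, 0, -10, 20, 0, 0, -10, 25, 0, 0, -7, 25, 0, 0, 0, 9, 0, 0, 0, 0, 0, 0])

```text
time_s: 10.85
ee_pos: [0.6242, -0.0285, 0.1105]
eef_rot: [-3.142, -0.0, 1.374]
force: [-0.3, -0.4, -0.6]
grip_width: 0.0005
grip_force: 0.0
```

```bash
python3 - <<'E'
from h import *
o=monitor.get_obs();d=(np.array(o["ee_pos"])*1000)[:2]-[550.1,32.5]
print(o["ee_pos"],o["force"],"jig",d@[.194,.981],d@[-.981,.194])
s=camera("side");t=camera("top");a=s["image"][120:260,230:420,::-1];b=t["image"][160:250,225:355,::-1]
a=cv2.resize(a,(400,295),interpolation=2);b=cv2.resize(b,(400,277),interpolation=2)
a=cv2.resize(s["image"][120:270,220:420,::-1],(780,585),interpolation=2)
cv2.imwrite("pics/s3.png",a);cv2.imwrite("pics/t3.png",cv2.resize(t["image"][160:250,225:355,::-1],(780,540),interpolation=2))
E
```

```text
[ 0.62422563 -0.0284937   0.11048997] [-0.30223131 -0.40031252 -0.5544204 ] jig -45.454449871367565 -84.55002148161583
```

View pics/s3.png

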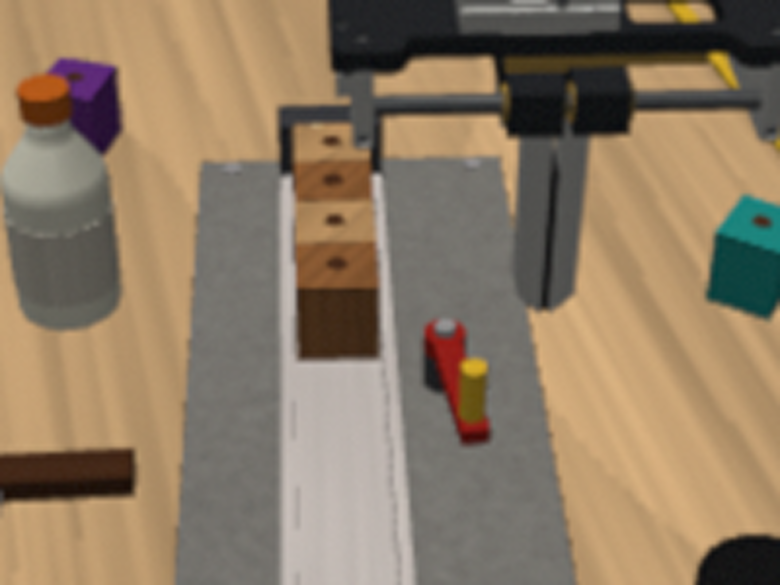

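View pics/t3.png

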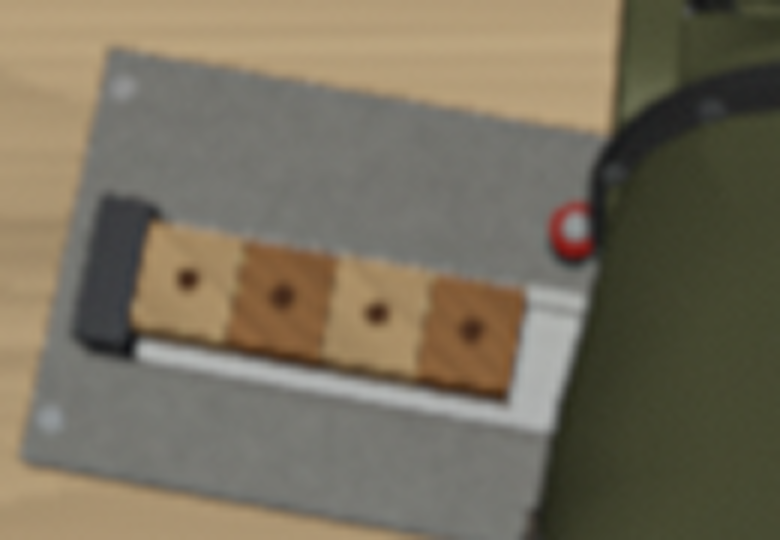

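The row is home and closed up: in the top crop, block1 touches the stop at (135,280) and the dots are evenly spaced. The fingers now hang outside the pin. Next I lower them and push the pin along its arc, turning the tool with it.

Emit:
apply_moves(plan=[-1, 0, 10, 0, -1, 0, 20, 0, 0, 0, 15, 0, 0, 0, 8, 0, 0, -2, 0, 0, 0, -3, 0, 0, 0, -3, 0, 0, 0, -3, 0, 0, 0, -3, 0, 0, 0, -2, 0, 0, 0, 0, 0, 0])

```text
time_s: 12.05
ee_pos: [0.6078, -0.0265, 0.0576]
eef_rot: [3.142, -0.0, 1.375]
force: [0.4, -1.0, -0.1]
grip_width: 0.0005
grip_force: 0.0
```

Emit:
apply_moves(plan=[-1.3, -4.7, 0, 0.08, -1.3, -4.7, 0, 0.08, -1.3, -4.7, 0, 0.08, -1.3, -4.7, 0, 0.08, -1.3, -4.7, 0, 0.08, -1.3, -4.7, 0, 0.08, -1.3, -4.7, 0, 0.08, -1.3, -4.7, 0, 0.08, -1.3, -4.7, 0, 0.08, -1.3, -4.7, 0, 0.08, 0, 0, 0, 0])

```text
time_s: 13.15
ee_pos: [0.5622, -0.0129, 0.0575]
eef_rot: [-3.141, 0.0, 0.574]
force: [-0.1, 0.4, 0.8]
grip_width: 0.0001
grip_force: 0.0
```

```bash
python3 - <<'E'
from h import *
o=monitor.get_obs();d=(np.array(o["ee_pos"])*1000)[:2]-[550.1,32.5]
print(o["ee_pos"],o["eef_rot"],o["force"],"jig",d@[.194,.981],d@[-.981,.194])
s=camera("side")
cv2.imwrite("pics/s4.png",cv2.resize(s["image"][120:270,220:420,::-1],(780,585),interpolation=2))
E
```

```text
[ 0.56217361 -0.0129365   0.05747218] [-3.14129835e+00  1.92521365e-04  5.73706343e-01] [-0.10080245  0.44243201  0.78663374] jig -42.23092538700399 -20.658893960468312
```

View pics/s4.png

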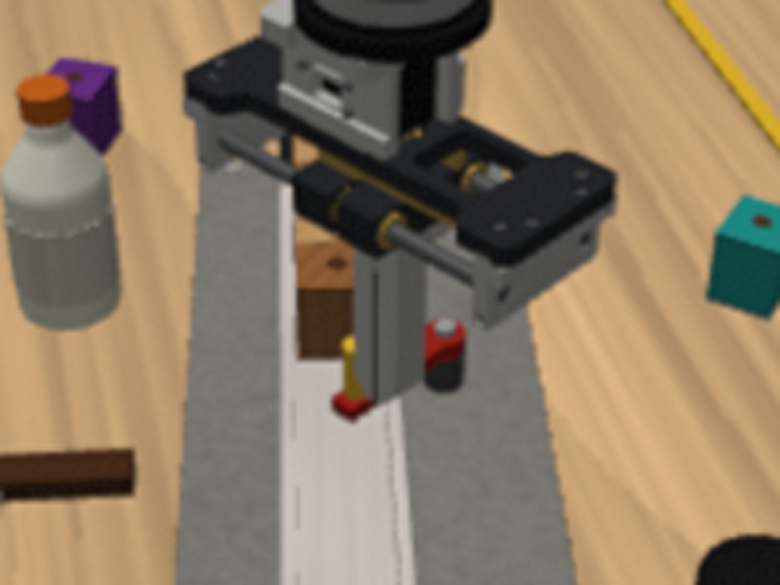

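The pin (350,365 in the crop) is in front of the finger and the keeper is about half-way round. I continue along the arc.

Emit:
apply_moves(plan=[-1.3, -4.7, 0, 0.08, -1.3, -4.7, 0, 0.08, -1.3, -4.7, 0, 0.08, -1.3, -4.7, 0, 0.08, -1.3, -4.7, 0, 0.08, -1.3, -4.7, 0, 0.08, -1, -3.6, 0, 0.06, -0.7, -2.4, 0, 0.04, -0.7, -2.4, 0, 0.04, 0, 0, 0, 0])

```text
time_s: 14.2
ee_pos: [0.5423, 0.0184, 0.0574]
eef_rot: [-3.142, 0.0, -0.043]
force: [-0.1, -0.2, -0.7]
grip_width: 0.0004
grip_force: 0.0
```

Emit:
apply_moves(plan=[-0.4, -1.2, 0, 0.02, -0.4, -1.2, 0, 0.02, -0.3, -1, 0, 0.02, -0.3, -1, 0, 0.02, 0, 0, 0, 0])

```text
time_s: 14.7
ee_pos: [0.5411, 0.0229, 0.0574]
eef_rot: [-3.142, 0.0, -0.126]
force: [0.4, 0.5, -0.0]
grip_width: 0.0004
grip_force: 0.1
```

Emit:
apply_moves(plan=[-0.3, -1, 0, 0.02, -0.3, -1, 0, 0.02, -0.3, -1, 0, 0.02, 0, -1, 0, 0.01, 0, -0.5, 0, 0, 0, -0.5, 0, 0, 0, 0, 0, 0])

```text
time_s: 15.4
ee_pos: [0.541, 0.0277, 0.0574]
eef_rot: [3.141, 0.0, -0.195]
force: [-1.7, -2.8, -0.1]
grip_width: 0.0003
grip_force: 1.0
```

Emit:
apply_moves(plan=[0, -0.7, 0, 0, 0, -0.7, 0, 0, 0, 0, 0, 0])

```text
time_s: 15.7
ee_pos: [0.5411, 0.0282, 0.0574]
eef_rot: [3.14, 0.001, -0.195]
force: [-3.2, -10.1, 2.0]
grip_width: 0.0005
grip_force: 5.2
```

The force rose sharply at the expected place, so the keeper is on its stop. I back straight off, then go up and clear.

Emit:
apply_moves(plan=[0, 1, 0, 0, 0, 3, 0, 0, 0, 10, 0, 0, 0, 20, 0, 0, 0, 15, -10, 0, 0, 0, -30, 0, 0, 0, -40, 0, 0, 10, -40, 0, 0, 30, -10, 0, 0, 40, 0, 0, 0, 40, 0, 0, 0, 40, 0, 0, 0, 30, 0, 0, 0, 10, 0, 0, 0, 0, 0, 0])

```text
time_s: 17.2
ee_pos: [0.4927, -0.2161, 0.1879]
eef_rot: [-3.142, -0.0, -0.197]
force: [0.4, -0.1, -0.5]
grip_width: 0.0004
grip_force: 0.0
```

```bash
python3 - <<'E'
from h import *
o=monitor.get_obs();print(o["ee_pos"],o["force"])
t=camera("top")
cv2.imwrite("pics/t5.png",cv2.resize(t["image"][150:290,220:430,::-1],(780,520),interpolation=2))
s=camera("side")
hsv=cv2.cvtColor(t["image"],cv2.COLOR_RGB2HSV);m=np.zeros((400,640),bool);m[185:250,290:350]=1
ye=m&(hsv[...,0]>20)&(hsv[...,0]<35)&(hsv[...,1]>150);print(ye.sum(),np.argwhere(ye).mean(0))
cv2.imwrite("pics/s5.png",cv2.resize(s["image"][120:270,220:420,::-1],(780,585),interpolation=2))
E
```

```text
[ 0.49269445 -0.21609515  0.18788779] [ 0.40075376 -0.12802722 -0.54993237]
20 [221.55 316.  ]
```

View pics/t5.png

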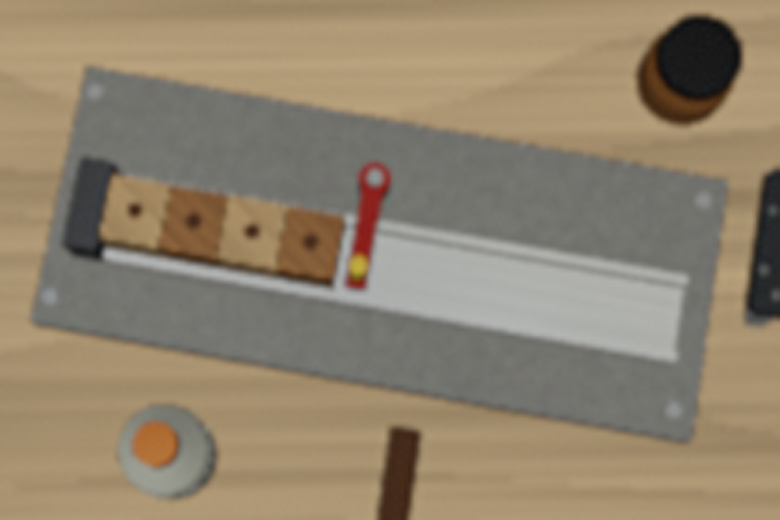

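View pics/s5.png

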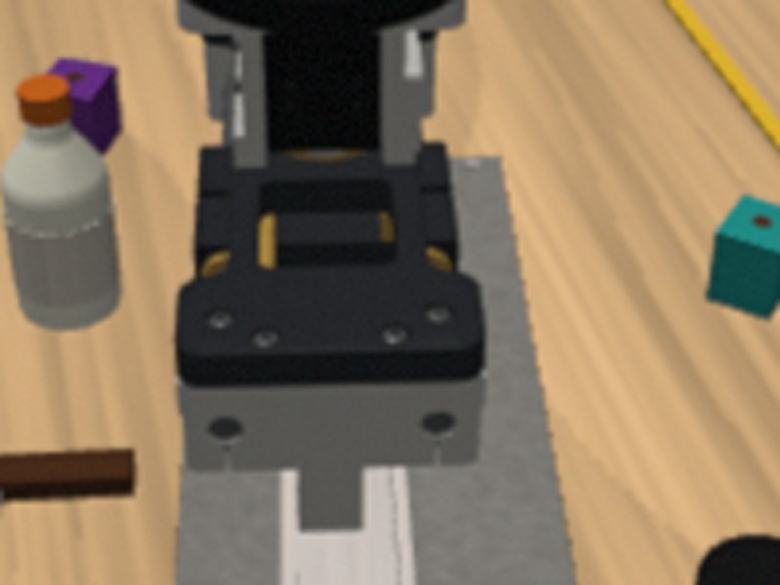

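The top crop shows the row against the stop (105,200) and the keeper across the rail from the pivot (373,178) to the pin (357,265). The jar, glue and the visible part of the square haven't moved. I check the keeper angle once more from the pixels, then hand in.

```bash
python3 - <<'E'
from h import *
t=camera("top");k=210/780
def j(u,v,h):
    d=ray(t,220+u*k,150+v*k,h)[:2]-[550.1,32.5];return np.array([d@[.194,.981],d@[-.981,.194]])
a=j(373.5,178,.05);b=j(358,265,.076);print(a,b,np.arctan2(b[1]-a[1],a[0]-b[0]))
e=j(357,287,.048);print(e,np.arctan2(e[1]-a[1],a[0]-e[0]))
if abs(b[0]-a[0])<5 and abs(e[0]-a[0])<5: print(ctrl.hand_in())
E
```

```text
[ 11.9766139  -49.61233805] [11.32980814 10.17001849] 1.559977406988857
[ 9.92467925 18.98363947] 1.5408919065157582
the job is handed in; nothing more can be done
None
```

I pushed the row home against the end stop, swung the red keeper fully across the rail behind it, moved the arm clear and handed the job in at about 17 s of the 48 s. The last camera check put the keeper at about 1.56 rad (stop 1.571), with the jar, glue bottle and try square untouched; the judge's result is not shown.

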